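# Lay out a trial group of carved marble pieces beside the veiled figure

### The arm

A 6-joint arm with a two-finger parallel gripper is mounted at the origin on the work surface. World frame = base frame: x ahead of the robot, y to its left, z up, the work surface at z = 0. Lengths are in m, angles in rad, forces in N, time in s.
With the tool pointing down it reaches from about 0.35 to 0.775 m from the base axis. Payload 5.5 kg.
Tool frame: the origin (TCP) lies at the very end of the fingers, on their centre line; the grasp point (between the pads) lies 19 mm behind it; z points along the fingers, y is the line along which they close (so a half turn about z gives the same grasp; the last joint's range is limited). The gripper opens to 85 mm and grips with 20 to 120 N. Pads are 22 mm wide; open, the fingers measure 114 mm over their backs; the gripper's body (76 mm by 85 mm) begins 54 mm behind the grasp point. The pads swing forward as they close: fully open they stand 13 mm farther back than shut.
Start: joints at [1.094, 0.313, 0.046, 1.304, 0, 1.431], TCP at [0.19, 0.543, 0.231] pointing down, gripper open.
Joint ranges: [-2.76, 2.76], [-0.86, 1.69], [-1.03, 1.26], [-2.2, 2.34], [-1.47, 1.5], [-3.14, 3.14]. Speed limits (rad/s): [2.57, 2.57, 3.14, 3.14, 3.14, 3.14].

### API

Orientations are given as [roll, pitch, yaw] about the fixed x, y, z axes, in that order (R = Rz(yaw) Ry(pitch) Rx(roll)).
In Python, from plant import state, viewer, bot, models gives the robot as it stands.
- The arm moves only by the tool drive_tool, never from a script. Its argument "steps" is one flat list of numbers, 7 for each row, row after row: the shift along the tool's x, y, z in units of 0.04 m (1.0 is 0.04 m), then the turn, a rotation vector about the tool's x, y, z in units of 2 pi rad (1.0 is 2 pi rad), then the opening, from -1 (shut) to 1 (fully open), so that 0 is half open. In form: [tx, ty, tz, wx, wy, wz, fingers, tx, ty, tz, wx, wy, wz, fingers, ...]. A call has 1 to 12 rows; each row shifts and turns the commanded pose from where the row before left it, along the tool's axes as they then stand; what a row does not reach is not made up. A row lasts 1/12 s, in which the tool goes at most 41.7 mm and 7.16 degrees, less where a joint would pass 70% of its speed; a pose out of reach is approached as far as the arm can. A call with a number of a shift or a turn outside -1 to 1 is refused whole. A call with a gripper value outside its range is refused whole. The fingers move at their own pace and stop on an object; "grip_force" is the grip in N (left out, the last holds). Time passes only in rows, so rows that do not move let the fingers close. It gives the time, the measured TCP pose, the force, the opening and the grip force at its end, in the units of the state.
- state(): the state, without advancing time (a new reading comes with each control period).
- viewer.read_camera(name): name is "scene" or "top" or "wrist"; returns the picture (480x640x3 uint8, red, green, blue); there is no depth.
- viewer.camera_params(name): a dict with "camera_matrix" (3x3 intrinsics, pixels), "world_to_cam" (4x4, takes a point from world to camera coordinates). Camera axes: x right, y down, z forward; pixel columns grow to the right and rows downward; lengths in m; the calibration is good to about 2 mm. A picture is of the moment at which its call begins: read the wrist's pose just before it. camera_params takes no time and is no camera call; for the wrist camera it gives the pose at the moment of the call.
- bot.job_done(): hands the job in; it is judged then, once.
Trained networks look in the newest picture that a camera, given by its name, has taken for a name from the list of things; names that differ only in an ending like _2 or _b are one class to them, and where a whole thing is asked for, a point or a joint stands for the part that bears it (a point fixed in the world has none). Each returns a list of dicts, best first, with "conf" (0 to 1); they miss things now and then, are a little off and sometimes report something else, mostly with a low value. They report only what shows in the picture. A call takes as long as a camera call. They do not tell look-alikes from the thing itself.
- models.boxes_of(camera, name): "location" ([x, y, z] in m, in the coordinates of the camera as it stood for that picture, good to about 4 mm: the middle of the surface that is visible of it).
- models.trace(camera, name): "pixels" (480x640 bool, what is visible of it).
- models.landmark_of(camera, name): "location" ([x, y, z] in m, in the coordinates of the camera as it stood for that picture, good to about 4 mm: a listed point, or the origin of a listed thing).
The state is a dict: "clock": time; "q": joint angles; "qvel": joint speeds; "joint_efforts": joint torques, N m; "eef_pos": TCP position; "tcp_rot": TCP orientation; "force": force on the tool from outside, world axes, zero at the start; "wrist_torque": the same for the moment, N m; "opening": finger opening in m; "finger_force": force on a finger pad.
Only numpy, scipy, OpenCV 4.12 (cv2) and the standard library are available. Lean on these libraries where they do the work, as an engineer would, in place of code of your own. Each camera call takes 0.05 s, during which the arm holds its last target. There are 200 camera calls.

### The job

On the plank the veiled figure and the rough block stand at the two ends, with two square stone slabs between them. Stand the fluted column in the middle of the slab next to the figure with the urn centred upright on top of it, stand the bust in the middle of the other slab, and lay the small rough rock, flat side down, directly on the plank midway between the two slabs and in line with them. Let go of everything and leave the figure, the block, and the mallet lying on the bench undisturbed.

Things in the scene. Friction and masses are not known exactly. Their poses are not given: they have to be found in the camera images.
- column: Loose short fluted marble column, a plain upright drum 50 mm in diameter (51 to 52 mm as seen over the ribs) and 60 mm tall, flat at both ends. About 0.32 kg. Stands upright on the bench at the start. Origin at the centre of its underside, z up its axis.
- urn: Loose closed marble urn, upright, round: foot 40 mm across, waist 22 mm, a straight-sided belly 56 mm across from 36 to 54 mm above its foot (the place to grip it), neck 36 mm, lip 46 mm across at the top, 70 mm tall in all, a dark disc for its mouth. About 0.22 kg. Origin at the centre of its underside, z up its axis.
- bust: Loose small marble bust, upright: round foot 44 mm across, then from 20 to 48 mm above the underside the shoulders, a block 34 mm deep (along x) and 60 mm wide (along y), best gripped across the 34 mm depth; above them the head, a ball of about 30 mm, up to 80 mm. Face looks to its -x. About 0.2 kg. Origin at the centre of its underside, z up.
- rock: Loose small rough marble rock, low and oblong: 64 mm long (along its x) and 44 mm wide (along its y) with upright sides up to 30 mm, and a lumpy top up to about 46 mm. Flat underneath. About 0.22 kg. Best gripped across the 44 mm width. Origin at the centre of its underside, z up.
- slab_a: Fixed square grey stone slab 76 x 76 mm, 15 mm thick, lying on the plank. Identical to slab_b; which of the two is next to the figure varies. Origin at the centre of its underside (plank's top); its own top is 15 mm higher. z up.
- slab_b: The other, identical fixed square grey stone slab, 76 x 76 x 15 mm, on the plank. Origin at the centre of its underside; its top is 15 mm higher. z up.
- figure: Veiled standing marble figure, 156 mm tall on a 62 x 62 mm base, standing loose at one end of the plank (either end), 145 mm from the centre of the nearer slab. About 0.9 kg. To be left alone. Origin at the centre of its underside, z up.
- block: Rough uncarved marble block about 70 x 66 mm and 90 mm tall, standing loose at the end of the plank opposite the figure, 145 mm from the centre of its nearer slab. About 0.9 kg. To be left alone. Origin at the centre of its underside, z up.
- plank: Fixed wooden plank lying on the bench, 660 mm long (along its y), 120 mm wide (along its x), 22 mm thick. The slab centres lie on its long middle line, 120 mm either side of its centre, 240 mm apart; the plank's centre is therefore the point midway between them. Origin at the centre of its underside (bench top, z = 0); its top is 22 mm higher.
- mallet: Loose mallet with a steel head (45 x 85 x 48 mm) and wooden handle 24 mm thick, 0.2 m long in all, lying on the bench to the robot's right. To be left alone. Origin on the bench near its head, its x along the handle towards the head.
Not all that is in view belongs to the job. What is shaped like the bust but blue or orange is not meant.

How it is judged:
At the end, for the whole second after the job is handed in: Column upright on the slab next to the figure, bust upright on the other, each within 12 mm of the slab centre; urn upright on the column within 10 mm of its axis; rock flat on the plank within 15 mm, along and across, of midway between the slabs; all within 0.1 rad, released, at rest (((horizontal distance between slab_a and figure below 0.22 m and horizontal distance between column and slab_a below 0.012 m and z of column in the frame of slab_a between 0.011 and 0.019 m and angle between each of column, bust's own z axis and vertical below 0.1 rad and horizontal distance between bust and slab_b below 0.012 m and z of bust in the frame of slab_b between 0.011 and 0.019 m) or (horizontal distance between slab_b and figure below 0.22 m and horizontal distance between column and slab_b below 0.012 m and z of column in the frame of slab_b between 0.011 and 0.019 m and angle between each of column, bust's own z axis and vertical below 0.1 rad and horizontal distance between bust and slab_a below 0.012 m and z of bust in the frame of slab_a between 0.011 and 0.019 m)) and horizontal distance between urn and column below 0.01 m and z of urn in the frame of column between 0.056 and 0.064 m and angle between each of urn, rock's own z axis and vertical below 0.1 rad and x of rock in the frame of plank between -0.015 and 0.015 m and y of rock in the frame of plank between -0.015 and 0.015 m and z of rock in the frame of plank between 0.018 and 0.026 m and linear speed of each of column, urn, bust, rock below 0.02 m/s and angular speed of each of column, urn, bust, rock below 0.2 rad/s); the robot touches nothing.
It fails at once if the figure is shifted by more than 15 mm or tipped (distance of figure from where it was at the start of the episode above 0.015 m or angle between figure's own z axis and vertical above 0.2 rad).
It fails at once if the rough block is shifted by more than 15 mm or tipped (distance of block from where it was at the start of the episode above 0.015 m or angle between block's own z axis and vertical above 0.2 rad).
It fails at once if the mallet is shifted by more than 30 mm (distance of mallet from where it was at the start of the episode above 0.03 m).
It also fails if it takes over 128 s, if anything falls off the work surface, if the arm or the gripper's body presses on something with over 40 N, if the wrist force passes 120 N, or if a joint passes its speed limit or range.

## Working session

There is one attempt and no reset: what is moved stays moved. The work goes in short steps, Python scripts to look and compute and a tool call to move; the robot and the scene stay as the last step left them, time stands still between calls to the robot, and variables do not carry over. Pictures are saved under pics/ and viewed, at most 14 in all, crops included, and the job is handed in when it is done.

Besides the shell and the picture viewer there is one more tool, called after "Emit:" in YAML: its name, and indented under it one key for each argument. drive_tool: Moves the arm, as the interface text tells. Its arguments: {"type":"object","properties":{"steps":{"type":"array"},"grip_force":{"type":"number"}},"required":["steps"]}

```bash
mkdir -p pics; ls; cat > h.py <<'E'
import numpy as np, cv2
from plant import state, viewer, bot, models
def snap(c,fn=None):
    im=viewer.read_camera(c)
    if fn: cv2.imwrite('pics/'+fn,im[:,:,::-1])
    return im
def w(c,loc):
    T=np.array(viewer.camera_params(c)['world_to_cam']); return np.linalg.inv(T)@np.r_[loc,1]
def px(c,p):
    P=viewer.camera_params(c); q=np.array(P['world_to_cam'])@np.r_[p,1]; k=np.array(P['camera_matrix'])@q[:3]; return k[:2]/k[2]
def ray(c,uv,z):
    P=viewer.camera_params(c); T=np.linalg.inv(np.array(P['world_to_cam'])); d=T[:3,:3]@np.linalg.inv(np.array(P['camera_matrix']))@np.r_[uv,1]
    o=T[:3,3]; return o+d*(z-o[2])/d[2]
E
python3 - <<'E'
from h import *
s=state(); print({k:np.round(v,3) for k,v in s.items()})
for c in ['top','scene']:
    snap(c,c+'0.png')
    for n in ['column','urn','bust','rock','slab_a','figure','block','plank','mallet']:
        for d in models.landmark_of(c,n):
            if d['conf']>.2:
                p=w(c,d['location'])[:3]; print(c,n,round(d['conf'],2),p.round(3),px(c,p).round())
E
```

```text
pics
{'clock': np.float64(0.0), 'q': array([1.094, 0.314, 0.045, 1.304, 0.   , 1.431]), 'qvel': array([ 0.002, -0.002,  0.001,  0.   ,  0.001,  0.001]), 'joint_efforts': array([-0.0000e+00, -4.8062e+01,  2.9853e+01,  1.9000e-02,  0.0000e+00,
        0.0000e+00]), 'eef_pos': array([0.19 , 0.542, 0.23 ]), 'tcp_rot': array([-3.14 , -0.   ,  2.805]), 'force': array([-0.851,  0.054, -0.499]), 'wrist_torque': array([ 0.032,  0.027, -0.007]), 'finger_force': np.float64(0.0), 'opening': np.float64(0.086)}
top column 0.66 [0.453 0.092 0.002] [246. 264.]
top urn 0.73 [0.429 0.289 0.002] [158. 265.]
top bust 0.74 [ 0.336  0.055 -0.   ] [254. 318.]
top bust 0.57 [ 0.332 -0.137 -0.   ] [341. 330.]
top bust 0.56 [ 0.431 -0.09   0.002] [324. 282.]
top rock 0.88 [ 0.452 -0.293  0.002] [416. 283.]
top slab_a 0.98 [ 0.62  -0.129  0.023] [351. 201.]
top slab_a 0.94 [0.655 0.112 0.02 ] [248. 175.]
top figure 0.87 [ 0.6   -0.271  0.02 ] [413. 216.]
top block 0.86 [0.676 0.257 0.022] [188. 160.]
top plank 0.57 [ 0.639 -0.011  0.006] [301. 189.]
top mallet 0.67 [ 0.607 -0.453  0.001] [490. 224.]
top mallet 0.34 [0.656 0.111 0.02 ] [249. 175.]
top mallet 0.28 [0.451 0.089 0.   ] [247. 265.]
scene column 0.64 [0.448 0.087 0.003] [401. 288.]
scene urn 0.72 [ 0.428  0.286 -0.001] [461. 360.]
scene urn 0.21 [0.447 0.089 0.004] [402. 289.]
scene urn 0.21 [0.653 0.113 0.02 ] [327. 335.]
scene bust 0.77 [ 0.432 -0.084 -0.   ] [369. 233.]
scene bust 0.64 [0.33  0.056 0.004] [436. 258.]
scene bust 0.6 [ 0.337 -0.14  -0.001] [389. 203.]
scene rock 0.81 [ 0.451 -0.296  0.004] [323. 178.]
scene slab_a 0.81 [ 0.625 -0.131  0.025] [290. 244.]
scene slab_a 0.71 [ 0.453 -0.295  0.003] [322. 179.]
scene slab_a 0.69 [0.655 0.112 0.019] [326. 335.]
scene figure 0.89 [ 0.603 -0.274  0.027] [274. 199.]
scene block 0.73 [0.674 0.252 0.024] [351. 399.]
scene plank 0.8 [ 0.638 -0.01  -0.001] [308. 291.]
scene mallet 0.83 [ 0.606 -0.456  0.002] [247. 161.]
```

View pics/top0.png

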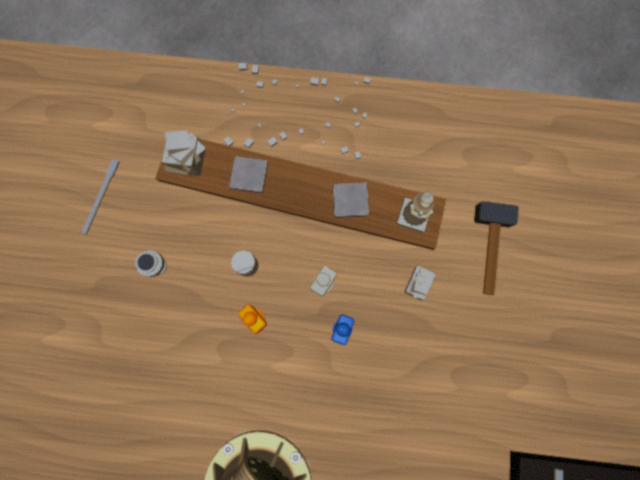

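View pics/scene0.png

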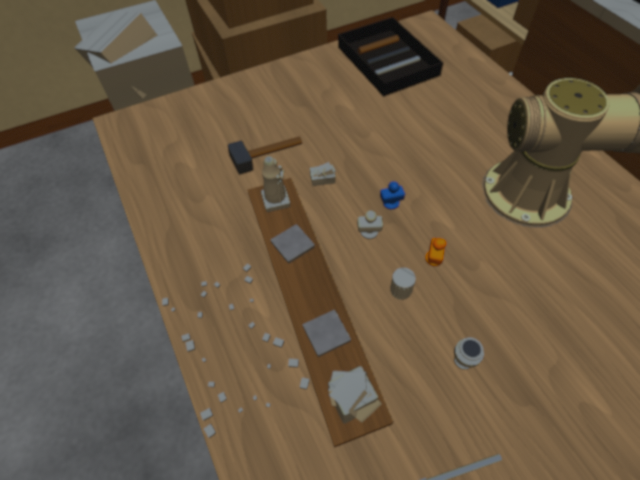

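```bash
python3 - <<'E'
import cv2,numpy as np
im=cv2.imread('pics/top0.png'); c=im[215:345,130:440]
cv2.imwrite('pics/crop0.png',cv2.resize(c,None,fx=2.5,fy=2.5,interpolation=cv2.INTER_CUBIC))
E
```

```text
(no output)
```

View pics/crop0.png

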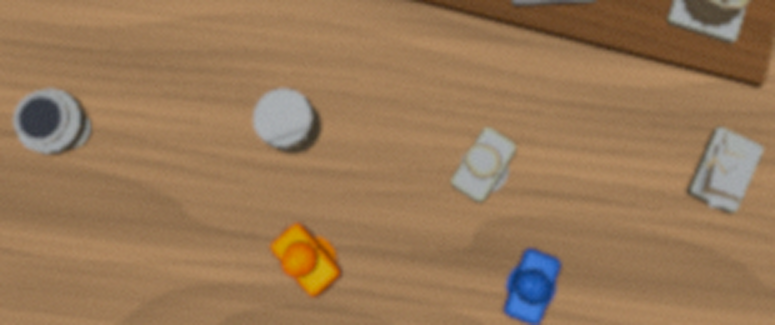

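The top view shows the following:
- Bust candidates are the white one at (323,281), the orange at (252,319) and the blue at (343,329). I choose the white one; the crop confirms it is plain marble.
- The column is at (243,263), the urn with its dark mouth at (150,263), and the rock at (420,282). The chips near (300,110) are not the rock.
- The figure is at (418,210), beside the slab at (351,199). The block is at (182,150).

```bash
cat >> h.py <<'E'
def plan(x,y,z,yaw=None,n=None):
    s=state(); p=s['eef_pos']; r=s['tcp_rot']; y0=r[2]
    d=0 if yaw is None else (yaw-y0+np.pi)%(2*np.pi)-np.pi
    dp=np.array([x,y,z])-p
    if n is None: n=int(max(np.ceil(np.linalg.norm(dp)/.036),np.ceil(abs(d)/.122),1))
    M=np.zeros((2,2))
    for k in range(n):
        a=y0+k*d/n; M+=np.array([[np.cos(a),np.sin(a)],[np.sin(a),-np.cos(a)]])
    v=np.linalg.solve(M,dp[:2])/.04
    print('pos',p.round(4),'rot',r.round(4),'N',n,'row',v.round(3),round(-dp[2]/n/.04,3),'wz',round(-d/n/2/np.pi,5))
def best(c,n,near=None,thr=.25):
    L=[(w(c,d['location'])[:3],d['conf']) for d in models.landmark_of(c,n) if d['conf']>thr]
    if near is not None: L=[l for l in L if np.hypot(*(l[0][:2]-near))<.04]
    return L
E
python3 - <<'E'
from h import *
plan(.36,.09,.30,1.435)
print(np.linalg.inv(np.array(viewer.camera_params('wrist')['world_to_cam'])).round(3))
E
```

```text
pos [0.19   0.5427 0.2313] rot [3.1415 0.     2.8048] N 14 row [-0.908 -0.221] -0.123 wz 0.01557
[[ 0.33   0.909  0.253  0.124]
 [ 0.944 -0.318 -0.089  0.565]
 [-0.     0.268 -0.963  0.375]
 [ 0.     0.     0.     1.   ]]
```

```bash
python3 - <<'E'
from h import *
plan(.44,.06,.32,1.435,n=16)
E
```

```text
pos [0.19   0.5427 0.2313] rot [3.1415 0.     2.8048] N 16 row [-0.913 -0.105] -0.139 wz 0.01363
```

Emit:
drive_tool:
  steps: [-0.913,-0.105,-0.139,0,0,0.01363,1,-0.913,-0.105,-0.139,0,0,0.01363,1,-0.913,-0.105,-0.139,0,0,0.01363,1,-0.913,-0.105,-0.139,0,0,0.01363,1,-0.913,-0.105,-0.139,0,0,0.01363,1,-0.913,-0.105,-0.139,0,0,0.01363,1,-0.913,-0.105,-0.139,0,0,0.01363,1,-0.913,-0.105,-0.139,0,0,0.01363,1]
  grip_force: 40

```text
clock: 1.67
eef_pos: [0.4022, 0.3446, 0.276]
tcp_rot: [3.141, -0.0, 2.115]
force: [0.0, 0.3, 0.1]
opening: 0.0854
finger_force: 0.0
```

Emit:
drive_tool:
  steps: [-0.913,-0.105,-0.139,0,0,0.01363,1,-0.913,-0.105,-0.139,0,0,0.01363,1,-0.913,-0.105,-0.139,0,0,0.01363,1,-0.913,-0.105,-0.139,0,0,0.01363,1,-0.913,-0.105,-0.139,0,0,0.01363,1,-0.913,-0.105,-0.139,0,0,0.01363,1,-0.913,-0.105,-0.139,0,0,0.01363,1,-0.913,-0.105,-0.139,0,0,0.01363,1,0,0,0,0,0,0,1,0,0,0,0,0,0,1]

```text
clock: 2.5
eef_pos: [0.4397, 0.0582, 0.3208]
tcp_rot: [3.14, -0.0, 1.43]
force: [0.7, 0.3, -0.2]
opening: 0.0859
finger_force: 0.0
```

```bash
python3 - <<'E'
from h import *
s=state(); print(s['clock'],s['eef_pos'],s['tcp_rot'])
snap('wrist','w1.png')
for n in ['column','urn','bust','rock','slab_a','figure']:
    for p,c in best('wrist',n): print(n,round(c,2),p.round(4),px('wrist',p).round())
for n,z in [('bust',.048),('rock',.03)]:
    for d in models.trace('wrist',n):
        if d['conf']<.3: continue
        m=d['pixels']; ys,xs=np.nonzero(m); print(n,d['conf'],xs.mean(),ys.mean(),m.sum())
        pts=np.array([ray('wrist',(x,y),z)[:2] for x,y in zip(xs[::3],ys[::3])])
        print(cv2.minAreaRect((pts*1000).astype(np.float32)))
E
```

```text
2.5 [0.43973248 0.058203   0.32083062] [ 3.14033681e+00 -3.54153462e-04  1.43028439e+00]
column 0.83 [4.491e-01 9.290e-02 1.000e-04] [326. 168.]
urn 0.6 [ 0.4236  0.2865 -0.0018] [284.   7.]
bust 0.78 [ 0.3346  0.0592 -0.0034] [247. 204.]
bust 0.72 [ 4.284e-01 -8.330e-02 -2.000e-04] [328. 291.]
bust 0.61 [ 0.3331 -0.1425 -0.0027] [271. 333.]
slab_a 0.68 [ 0.6232 -0.1234  0.0183] [467. 306.]
slab_a 0.62 [0.6498 0.1178 0.0191] [486. 127.]
bust 0.89 266.6450088600118 343.0832841110455 1693
((338.0787353515625, -128.70755004882812), (70.36524963378906, 63.90339279174805), 31.18153953552246)
bust 0.83 239.85518731988472 211.69740634005763 1388
((336.6970520019531, 57.552085876464844), (61.74136734008789, 38.87382507324219), 46.382572174072266)
bust 0.8 330.32181701855404 301.4990403071017 1563
((432.27667236328125, -77.17274475097656), (57.678672790527344, 63.62482833862305), 43.146095275878906)
```

View pics/w1.png

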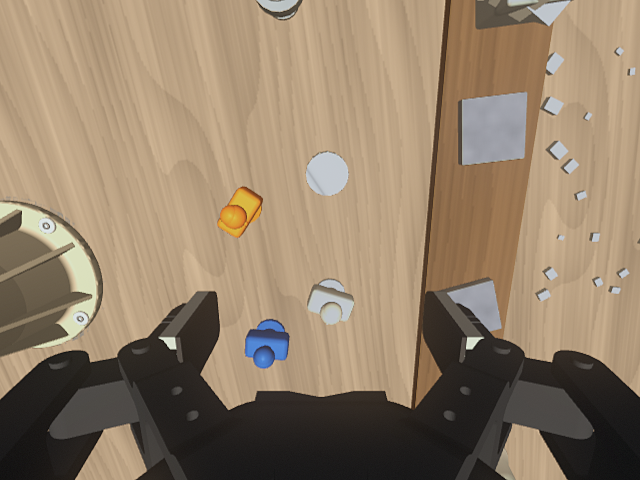

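```bash
python3 - <<'E'
from h import *
R=lambda u,z: ray('wrist',u,z)[:2]
print('col',R((327,174),.06))
print('slab b',np.mean([R(u,.037) for u in [(459,99),(526,93),(527,156),(460,165)]],0))
a,b=R((319,282),.048),R((353,294),.048); print('bust long',a,b,np.arctan2(*(b-a)[::-1]),np.linalg.norm(b-a))
im=cv2.imread('pics/w1.png'); g=cv2.GaussianBlur(im[140:210,290:365],(3,3),0)
m=((g.min(2)>150)&(np.ptp(g,2)<40)).astype(np.uint8)
cs=max(cv2.findContours(m,0,2)[0],key=cv2.contourArea); (cx,cy),r=cv2.minEnclosingCircle(cs); print(cx+290,cy+140,r,R((cx+290,cy+140),.06), np.linalg.norm(R((cx+290+r,cy+140),.06)-R((cx+290,cy+140),.06)))
plan(.45,.09,.10,1.435)
E
```

```text
col [0.44847417 0.09094911]
slab b [0.65041927 0.1148055 ]
bust long [ 0.42027335 -0.04686562] [ 0.46242073 -0.0697339 ] -0.4971276355519776 0.04795163916053541
326.70415115356445 173.69031143188477 22.078210830688477 [0.44817925 0.09134729] 0.02564606482488961
pos [0.4396 0.0609 0.3201] rot [-3.1413e+00 -1.0000e-04  1.4365e+00] N 7 row [0.108 0.023] 0.786 wz 3e-05
```

Emit:
drive_tool:
  steps: [0.2,0.033,0.8,0,0,0,1,0.2,0.033,0.8,0,0,0,1,0.2,0.033,0.8,0,0,0,1,0.2,0.033,0.8,0,0,0,1,0,0,0.8,0,0,0,1,0,0,0.8,0,0,0,1,0,0,0.8,0,0,0,1,0,0,0.8,0,0,0,1,0,0,0.6,0,0,0,1,0,0,0.5,0,0,0,1,0,0,0.1,0,0,0,1,0,0,0,0,0,0,1]

```text
clock: 3.95
eef_pos: [0.4478, 0.0913, 0.015]
tcp_rot: [-3.138, 0.0, 1.435]
force: [-0.1, -0.4, -0.5]
opening: 0.0857
finger_force: 0.0
```

Emit:
drive_tool:
  steps: [0,0,0,0,0,0,0,0,0,0,0,0,0,-0.5,0,0,0,0,0,0,-1,0,0,0,0,0,0,-1,0,0,0,0,0,0,-1,0,0,0,0,0,0,-1,0,0,0,0,0,0,-1,0,0,0,0,0,0,-1]
  grip_force: 40

```text
clock: 4.62
eef_pos: [0.4509, 0.0911, 0.018]
tcp_rot: [3.138, -0.001, 1.435]
force: [0.7, -0.1, 6.4]
opening: 0.0489
finger_force: 41.0
```

Emit:
drive_tool:
  steps: [0,0,-0.3,0,0,0,-1,0,0,-0.9,0,0,0,-1,0,0,-0.9,0,0,0,-1,0,0,-0.9,0,0,0,-1,0,0,-0.9,0,0,0,-1,0,0,0,0,0,0,-1]

```text
clock: 5.12
eef_pos: [0.4532, 0.0912, 0.1797]
tcp_rot: [3.13, -0.002, 1.435]
force: [0.7, -0.3, -2.6]
opening: 0.0493
finger_force: 43.0
```

```bash
cat > slabs.py <<'E'
from h import *
def slabs(c):
    snap(c); out=[]
    for d in models.trace(c,'slab_a'):
        if d['conf']<.4: continue
        cs=max(cv2.findContours(d['pixels'].astype(np.uint8),0,2)[0],key=cv2.contourArea)
        q=[ray(c,u,.037)[:2]*1000 for u in cs[:,0].astype(float)]
        (x,y),wh,a=cv2.minAreaRect(np.array(q,np.float32)); print(c,round(d['conf'],2),round(x,1),round(y,1),np.round(wh,1),round(a,1))
E
python3 - <<'E'
from slabs import *
for c in ['top','scene','wrist','top']: slabs(c)
s=state();print(s['opening'],s['finger_force'])
plan(.622,-.03,.20)
E
```

```text
top 0.81 652.9 108.1 [78.3 78.5] 88.0
top 0.67 619.2 -127.4 [76.8 78.3] 6.4
scene 0.6 622.1 -122.5 [79.7 83.6] 9.0
scene 0.59 655.0 113.2 [82.3 75.9] 88.7
wrist 0.68 606.7 -105.7 [ 8.2 27.4] 37.0
wrist 0.6 647.7 110.9 [75.7 82.1] 88.5
top 0.93 652.2 108.5 [82.2 81. ] 88.8
top 0.74 619.1 -127.6 [76.9 74.1] 6.2
0.04920689156708883 43.04787755012512
pos [0.4481 0.091  0.1708] rot [-3.1385e+00  4.0000e-04  1.4345e+00] N 6 row [-0.401  0.786] -0.122 wz 0.0
```

Emit:
drive_tool:
  steps: [-0.5,0.7,-0.1,0,0,0,-1,-0.5,0.7,-0.1,0,0,0,-1,-0.5,0.7,0,0,0,0,-1,-0.5,0.7,0,0,0,0,-1,-0.5,0.7,0,0,0,0,-1,-0.5,0.7,0,0,0,0,-1,0,0,0,0,0,0,-1,0,0,0,0,0,0,-1]

```text
clock: 6.18
eef_pos: [0.5997, -0.0521, 0.178]
tcp_rot: [-3.139, -0.0, 1.432]
force: [-0.8, 0.0, -1.9]
opening: 0.0489
finger_force: 43.2
```

```bash
python3 - <<'E'
from slabs import *
slabs('wrist'); cv2.imwrite('pics/w2.png',snap('wrist')[:,:,::-1])
plan(.621,-.1275,.07)
for n in ['column','figure']:
    for p,c in best('wrist',n): print(n,round(c,2),p.round(4))
E
```

```text
wrist 0.8 639.2 -96.5 [25.1 34.6] 7.8
wrist 0.59 650.2 93.0 [41.7 76.2] 87.8
pos [ 0.5981 -0.0499  0.1793] rot [-3.1391e+00 -5.0000e-04  1.4350e+00] N 4 row [-0.461  0.207] 0.683 wz 0.0
column 0.85 [ 0.596  -0.0556  0.1632]
```

View pics/w2.png

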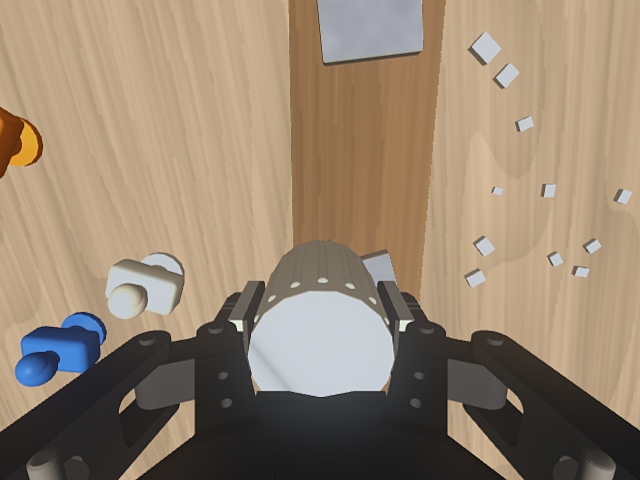

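```bash
python3 - <<'E'
from h import *
p=state()['eef_pos']; print(p, ray('wrist',(321,344),p[2]+.0445)-p)
plan(.621,-.1275,.060,n=5)
R=lambda u:ray('wrist',u,.037)[:2]
print(R((327,64)),R((421,52)))
E
```

```text
[ 0.59841702 -0.04965606  0.18015369] [-0.00163026  0.00367901  0.0445    ]
pos [ 0.5984 -0.0497  0.1802] rot [-3.1407e+00 -3.0000e-04  1.4357e+00] N 5 row [-0.37   0.164] 0.601 wz 0.0
[0.61738117 0.07313435] [0.68866798 0.0717614 ]
```

Emit:
drive_tool:
  steps: [-0.38,0.164,0.2,0,0,0,-1,-0.38,0.164,0.4,0,0,0,-1,-0.38,0.164,0.5,0,0,0,-1,-0.38,0.164,0.5,0,0,0,-1,-0.38,0.164,0.5,0,0,0,-1,0,0,0.5,0,0,0,-1,0,0,0.4,0,0,0,-1,0,0,0,0,0,0,-1,0,0,0,0,0,0,-1]

```text
clock: 7.18
eef_pos: [0.6203, -0.13, 0.0594]
tcp_rot: [-3.139, -0.001, 1.435]
force: [1.2, -0.3, -3.0]
opening: 0.0491
finger_force: 43.2
```

```bash
python3 - <<'E'
from h import *
for i in range(3):
    snap('top');s=state(); print(s['eef_pos'],s['force'])
    for p,c in best('top','column'): print(c,p)
E
```

```text
[ 0.62147865 -0.13027274  0.06077255] [ 0.20791068  0.58425945 -1.9367338 ]
[ 0.62258574 -0.13050445  0.06198917] [ 0.32978213 -0.13968964 -2.57270503]
[ 0.62263038 -0.13051452  0.06200445] [-0.39246667  0.46332368 -2.02568858]
```

Emit:
drive_tool:
  steps: [0,0,0.1,0,0,0,-1,0,0,0.05,0,0,0,-1,0,0,0,0,0,0,-1,0,0,0,0,0,0,-1]

```text
clock: 7.82
eef_pos: [0.6219, -0.1305, 0.055]
tcp_rot: [3.14, 0.0, 1.435]
force: [-0.8, 1.0, 3.1]
opening: 0.0494
finger_force: 43.5
```

Emit:
drive_tool:
  steps: [0,0,0.05,0,0,0,-1,0,0,0,0,0,0,-1,0,0,0,0,0,0,-1]

```text
clock: 8.07
eef_pos: [0.622, -0.1305, 0.055]
tcp_rot: [3.139, 0.0, 1.435]
force: [-4.7, 2.3, 14.1]
opening: 0.0492
finger_force: 44.9
```

Emit:
drive_tool:
  steps: [0,0,-0.03,0,0,0,-1,0,0,0,0,0,0,-0.2,0,0,0,0,0,0,0.3,0,0,0,0,0,0,1,0,0,0,0,0,0,1,0,0,-0.3,0,0,0,1,0,0,-0.8,0,0,0,1,0,0,-0.9,0,0,0,1,0,0,-0.9,0,0,0,1,0.4,0,-0.9,0,0,0,1,0.8,0,-0.5,0,0,0,1,0.8,0,0,0,0,0,1]

```text
clock: 9.07
eef_pos: [0.6351, -0.052, 0.2315]
tcp_rot: [3.132, 0.001, 1.432]
force: [0.2, -0.2, -0.0]
opening: 0.0855
finger_force: 0.0
```

```bash
python3 - <<'E'
from h import *
from slabs import slabs
print(state()['eef_pos']); slabs('wrist')
snap('wrist','w3.png'); 
for c in ['wrist','top','scene']:
    snap(c)
    for n in ['column','urn','rock','bust']:
        for p,k in best(c,n,thr=.4): print(c,n,round(k,2),p.round(4))
plan(.427,.24,.25)
E
```

```text
[ 0.63512945 -0.05200932  0.23146953]
wrist 0.66 617.0 -117.8 [75.8 77.6] 8.6
wrist 0.62 648.3 106.8 [65.1 76.6] 88.9
wrist column 0.98 [ 0.6173 -0.1361  0.0371]
wrist bust 0.8 [ 0.3357  0.054  -0.0018]
wrist bust 0.69 [ 0.4299 -0.089  -0.0012]
wrist bust 0.64 [ 0.3293 -0.146  -0.    ]
top column 0.61 [ 0.6205 -0.1329  0.0346]
top rock 0.98 [ 0.454  -0.2969  0.0005]
top bust 0.77 [ 0.3339  0.0549 -0.0012]
top bust 0.73 [ 0.4331 -0.0901  0.0023]
top bust 0.68 [ 0.3316 -0.1352  0.0029]
scene column 0.66 [ 0.6204 -0.1365  0.0395]
scene urn 0.82 [ 0.4255  0.2866 -0.0029]
scene rock 0.6 [ 0.4524 -0.2964  0.0033]
scene bust 0.97 [ 0.4318 -0.0845 -0.0023]
scene bust 0.92 [0.3324 0.0578 0.0036]
scene bust 0.59 [0.673  0.2513 0.0236]
scene bust 0.58 [ 0.3371 -0.1401  0.0015]
pos [ 0.6324 -0.0513  0.2255] rot [ 3.1415e+00 -1.0000e-04  1.4344e+00] N 10 row [ 0.652 -0.608] -0.061 wz 0.0
```

View pics/w3.png

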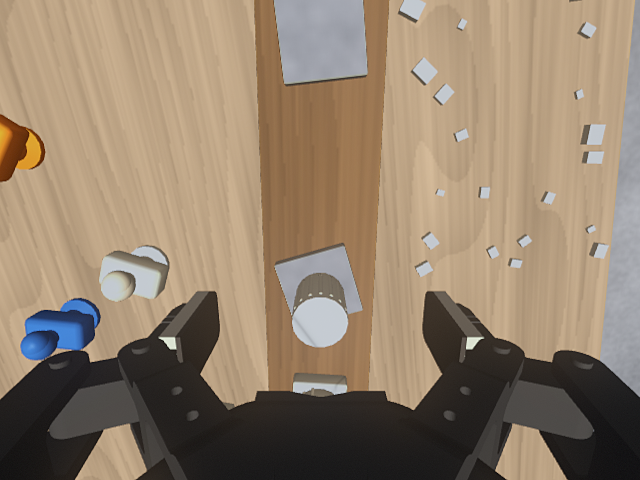

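```bash
python3 - <<'E'
from h import *
R=lambda u,z=.037:ray('wrist',u,z)[:2].round(4)
for u in [(275,265),(344,244),(362,311),(320,273)]: print(R(u))
print('mid diag',(R((275,265))+R((362,311)))/2,'top',R((320,321),.097))
im=cv2.imread('pics/w3.png')[225:400,250:390]; cv2.imwrite('pics/w3c.png',cv2.resize(im,None,fx=4,fy=4,interpolation=cv2.INTER_CUBIC)[:600])
E
```

```text
[ 0.576 -0.099]
[ 0.649  -0.0862]
[ 0.6593 -0.1631]
[ 0.6207 -0.114 ]
mid diag [ 0.61765 -0.13105] top [ 0.6179 -0.1355]
```

View pics/w3c.png

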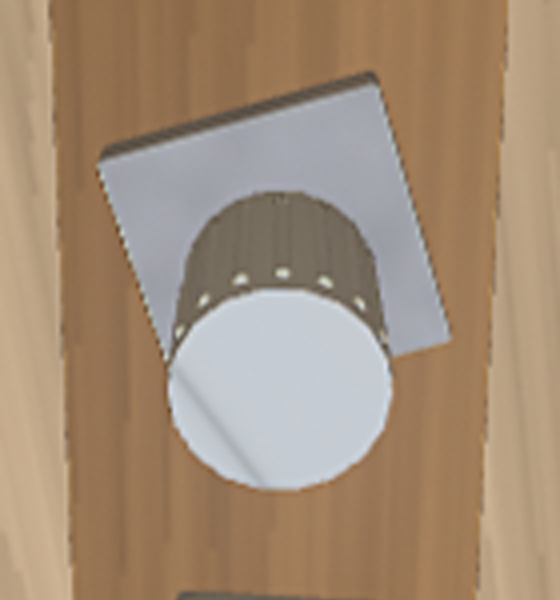

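```bash
python3 - <<'E'
from h import *
R=lambda u,z=.037:ray('wrist',u,z)[:2].round(4)
a,b,c,f=[R(u) for u in [(275,265.5),(344.5,246.2),(363,309.5),(320.7,272.5)]]
print(a,b,c,f,(a+c)/2)
n=(b-a)/np.linalg.norm(b-a); e=np.array([n[1],-n[0]]); print('center via edge',(a+b)/2+e*.038, 'depth of col front from edge',(f-a)@e)
plan(.622,-.1305,.12)
E
```

```text
[ 0.576  -0.0996] [ 0.6492 -0.0886] [ 0.6605 -0.1615] [ 0.6215 -0.1136] [ 0.61825 -0.13055]
center via edge [ 0.61824698 -0.13167807] depth of col front from edge 0.02060606703939293
pos [ 0.6324 -0.0513  0.2255] rot [ 3.1415e+00 -1.0000e-04  1.4344e+00] N 4 row [-0.499  0.003] 0.659 wz 0.0
```

Emit:
drive_tool:
  steps: [-0.5,0,0.4,0,0,0,1,-0.5,0,0.5,0,0,0,1,-0.5,0,0.8,0,0,0,1,-0.5,0,0.8,0,0,0,1,0,0,0.8,0,0,0,1,0,0,0.8,0,0,0,1,0,0,0.16,0,0,0,1,0,0,0,0,0,0,0,0,0,0,0,0,0,-0.5,0,0,0,0,0,0,-1,0,0,0,0,0,0,-1,0,0,0,0,0,0,-1]

```text
clock: 10.97
eef_pos: [0.6235, -0.1307, 0.0579]
tcp_rot: [3.137, 0.001, 1.435]
force: [-0.8, 0.2, 5.4]
opening: 0.049
finger_force: 42.2
```

Emit:
drive_tool:
  steps: [0,0,0,0,0,0,-1,0,0,0,0,0,0,-1,0,0,0,0,0,0,-1]

```text
clock: 11.22
eef_pos: [0.6234, -0.1307, 0.0579]
tcp_rot: [3.137, 0.001, 1.435]
force: [0.1, 0.4, 6.2]
opening: 0.0493
finger_force: 42.3
```

Emit:
drive_tool:
  steps: [0,0,-0.15,0,0,0,-1,0,0,0,0,0,0,-1,0.15,0,0,0,0,0,-1,0,0,0,0,0,0,-1,0,0,0.15,0,0,0,-1,0,0,0,0,0,0,-1,0,0,0,0,0,0,-1]

```text
clock: 11.8
eef_pos: [0.6228, -0.124, 0.0569]
tcp_rot: [3.14, -0.0, 1.435]
force: [-3.3, 2.8, 11.5]
opening: 0.0492
finger_force: 44.1
```

Emit:
drive_tool:
  steps: [0,0,0,0,0,0,-0.2,0,0,0,0,0,0,0.3,0,0,0,0,0,0,1,0,0,0,0,0,0,1,0,0,-0.3,0,0,0,1,0,0,-0.8,0,0,0,1,0,0,-0.9,0,0,0,1,0,0,-0.9,0,0,0,1,0.4,0,-0.9,0,0,0,1,0.7,0,-0.4,0,0,0,1,0.7,0,0,0,0,0,1,0,0,0,0,0,0,1]

```text
clock: 12.8
eef_pos: [0.6334, -0.0492, 0.2248]
tcp_rot: [3.138, -0.002, 1.439]
force: [-0.5, 0.5, -0.5]
opening: 0.0854
finger_force: 0.0
```

```bash
python3 - <<'E'
from h import *
from slabs import slabs
print(state()['eef_pos']); 
for c in ['wrist','top','scene']:
    slabs(c)
    for p,k in best(c,'column',thr=.4): print(c,round(k,2),p.round(4))
print(state()['eef_pos']);im=snap('wrist')
cv2.imwrite('pics/w4.png',cv2.resize(im[190:390,200:440,::-1],None,fx=3,fy=3,interpolation=cv2.INTER_CUBIC))
E
```

```text
[ 0.63338187 -0.04924104  0.22479508]
wrist 0.85 617.1 -127.4 [75.3 78.7] 8.8
wrist 0.72 650.2 98.7 [65.6 76.5] 87.7
wrist 0.72 [ 0.6186 -0.1315  0.0367]
top 0.92 620.5 -128.7 [79.2 76.7] 6.4
top 0.75 [ 0.6213 -0.1278  0.0364]
scene 0.59 655.1 113.8 [79.2 77.7] 88.7
scene 0.59 [ 0.6198 -0.1283  0.0388]
[ 0.63185658 -0.05399892  0.22247571]
```

View pics/w4.png

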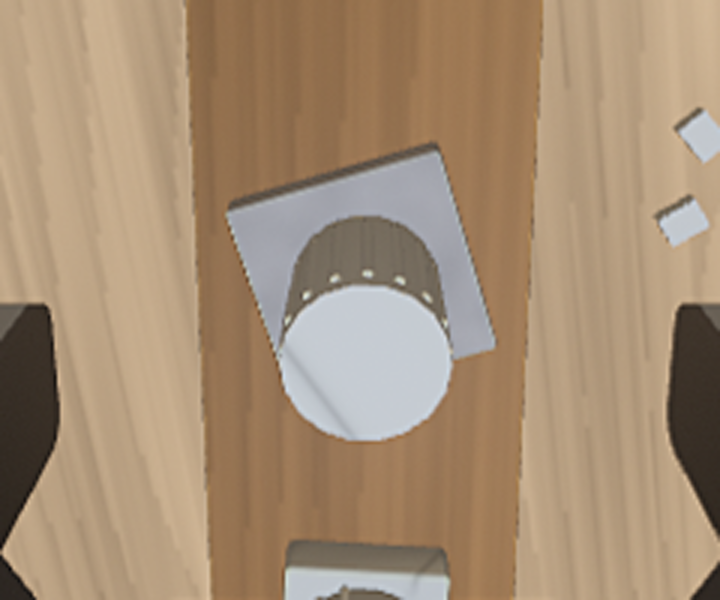

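```bash
python3 - <<'E'
from h import *
plan(.427,.36,.23,n=14)
E
```

```text
pos [ 0.6319 -0.0539  0.2226] rot [-3.1409e+00 -1.0000e-04  1.4335e+00] N 14 row [ 0.682 -0.464] -0.013 wz 0.0
```

Emit:
drive_tool:
  steps: [0.68,-0.46,0,0,0,0,1,0.68,-0.46,0,0,0,0,1,0.68,-0.46,0,0,0,0,1,0.68,-0.46,0,0,0,0,1,0.68,-0.46,0,0,0,0,1,0.68,-0.46,0,0,0,0,1,0.68,-0.46,0,0,0,0,1,0.68,-0.46,0,0,0,0,1,0.68,-0.46,0,0,0,0,1,0.68,-0.46,0,0,0,0,1,0.68,-0.46,0,0,0,0,1,0.68,-0.46,0,0,0,0,1]

```text
clock: 14.3
eef_pos: [0.457, 0.3012, 0.2232]
tcp_rot: [3.141, -0.0, 1.434]
force: [0.0, 0.0, 0.3]
opening: 0.0852
finger_force: 0.0
```

Emit:
drive_tool:
  steps: [0.68,-0.46,0,0,0,0,1,0.68,-0.46,0,0,0,0,1,0,0,0,0,0,0,1,0,0,0,0,0,0,1]

```text
clock: 14.63
eef_pos: [0.4279, 0.3602, 0.223]
tcp_rot: [3.141, 0.0, 1.438]
force: [0.9, 0.5, -0.1]
opening: 0.0855
finger_force: 0.0
```

```bash
python3 - <<'E'
from h import *
print(state()['eef_pos']); im=snap('wrist','w5.png')
for p,k in best('wrist','urn'): print(round(k,2),p.round(4),px('wrist',p))
u0=px('wrist',(.427,.287,.07)).astype(int); x0,y0=u0-60
g=cv2.cvtColor(im,cv2.COLOR_RGB2GRAY)[y0:y0+120,x0:x0+120]; hs=im[y0:y0+120,x0:x0+120].astype(int)
m=((hs.max(2)<95)&(np.ptp(hs,2)<25)).astype(np.uint8)
for c in sorted(cv2.findContours(m,0,2)[0],key=cv2.contourArea)[-2:]:
    (cx,cy),ax,an=cv2.fitEllipse(c); print(cv2.contourArea(c),(cx+x0,cy+y0),ax,ray('wrist',(cx+x0,cy+y0),.07)[:2])
plan(.427,.287,.10)
E
```

```text
[0.42786821 0.36019988 0.22299847]
0.87 [ 0.4289  0.2855 -0.0008] [331.43443017 268.58942217]Traceback (most recent call last):
  File "<stdin>", line 8, in <module>
cv2.error: OpenCV(4.12.0) /io/opencv/modules/imgproc/src/shapedescr.cpp:361: error: (-201:Incorrect size of input array) There should be at least 5 points to fit the ellipse in function 'fitEllipseNoDirect'
```

View pics/w5.png

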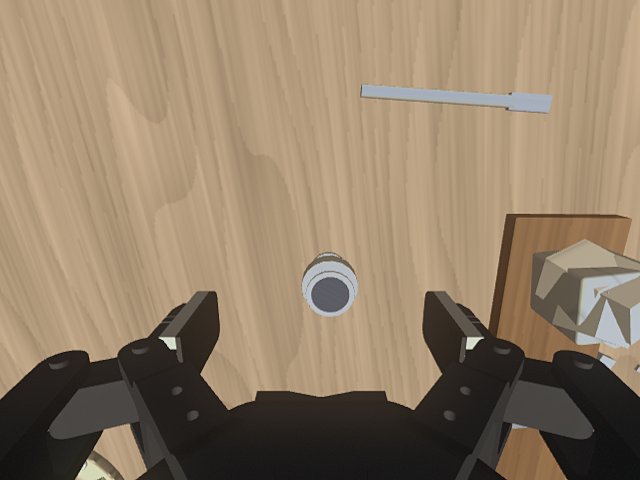

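```bash
python3 - <<'E'
from h import *
print(ray('wrist',(330.5,294),.07)); snap('top')
for p,k in best('top','urn'): print(round(k,2),p.round(4))
plan(.428,.286,.026,n=8)
E
```

```text
[0.42611742 0.28734885 0.07      ]
0.83 [ 4.273e-01  2.899e-01 -2.000e-04]
pos [0.4293 0.358  0.2231] rot [3.1415e+00 2.0000e-04 1.4328e+00] N 8 row [-0.223  0.027] 0.616 wz 0.0
```

Emit:
drive_tool:
  steps: [-0.45,0.06,0.5,0,0,0,1,-0.45,0.06,0.5,0,0,0,1,-0.44,0.06,0.5,0,0,0,1,-0.44,0.06,0.7,0,0,0,1,0,0,0.8,0,0,0,1,0,0,0.8,0,0,0,1,0,0,0.7,0,0,0,1,0,0,0.4,0,0,0,1,0,0,0,0,0,0,0,0,0,0,0,0,0,-0.5,0,0,0,0,0,0,-1,0,0,0,0,0,0,-1]

```text
clock: 15.83
eef_pos: [0.4299, 0.2875, 0.0287]
tcp_rot: [3.139, -0.002, 1.434]
force: [0.6, 0.4, -2.2]
opening: 0.0542
finger_force: 42.4
```

Emit:
drive_tool:
  steps: [0,0,0,0,0,0,-1,0,0,0,0,0,0,-1,0,0,0,0,0,0,-1]

```text
clock: 16.08
eef_pos: [0.4294, 0.2877, 0.0282]
tcp_rot: [3.139, -0.001, 1.435]
force: [0.0, -0.7, 3.3]
opening: 0.0541
finger_force: 42.9
```

Emit:
drive_tool:
  steps: [0,0,-0.3,0,0,0,-1,0,0,-0.8,0,0,0,-1,0,0,-0.8,0,0,0,-1,0,0,-0.8,0,0,0,-1,0,0,-0.8,0,0,0,-1,0,0,-0.8,0,0,0,-1]

```text
clock: 16.58
eef_pos: [0.4279, 0.2872, 0.2007]
tcp_rot: [-3.141, -0.0, 1.435]
force: [0.1, 0.7, -2.1]
opening: 0.0541
finger_force: 43.3
```

Emit:
drive_tool:
  steps: [-0.7,0.535,0,0,0,0,-1,-0.7,0.535,0,0,0,0,-1,-0.7,0.535,0,0,0,0,-1,-0.7,0.535,0,0,0,0,-1,-0.7,0.535,0,0,0,0,-1,-0.7,0.535,0,0,0,0,-1,-0.7,0.535,0,0,0,0,-1,-0.7,0.535,0,0,0,0,-1,-0.7,0.535,0,0,0,0,-1,-0.7,0.535,0,0,0,0,-1,-0.7,0.535,0,0,0,0,-1,0,0,0,0,0,0,-1]

```text
clock: 17.58
eef_pos: [0.6227, -0.0557, 0.1982]
tcp_rot: [3.139, 0.002, 1.429]
force: [0.5, 0.2, -1.1]
opening: 0.0539
finger_force: 43.4
```

```bash
python3 - <<'E'
from h import *
s=state();print(s['eef_pos'],s['opening']);im=snap('wrist','w6.png')
for n in ['urn','column']:
    for p,k in best('wrist',n): print(n,round(k,2),p.round(4))
snap('top')
for n in ['urn','column']:
    for p,k in best('top',n): print(n,round(k,2),p.round(4))
plan(.622,-.1245,.16)
E
```

```text
[ 0.62272721 -0.05568155  0.19816511] 0.05390271416196869
urn 0.75 [ 0.6197 -0.0547  0.1671]
urn 0.65 [ 0.6185 -0.0464  0.172 ]
column 0.64 [ 0.6246 -0.1236  0.0382]
pos [ 0.6192 -0.0486  0.1991] rot [-3.141e+00 -3.000e-04  1.436e+00] N 3 row [-0.624  0.108] 0.326 wz 0.0
```

View pics/w6.png

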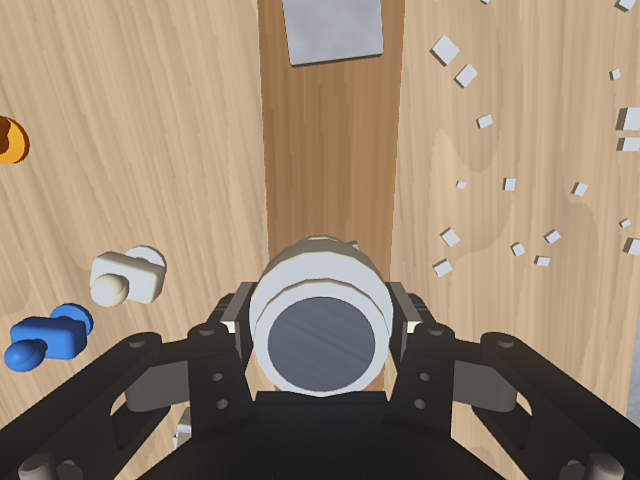

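Emit:
drive_tool:
  steps: [-0.464,0.085,0,0,0,0,-1,-0.464,0.085,0,0,0,0,-1,-0.464,0.085,0,0,0,0,-1,-0.464,0.085,0,0,0,0,-1,0,0,0.5,0,0,0,-1,0,0,0.5,0,0,0,-1,0,0,0.5,0,0,0,-1,0,0,0,0,0,0,-1,0,0,0,0,0,0,-1]

```text
clock: 18.63
eef_pos: [0.622, -0.1238, 0.1384]
tcp_rot: [-3.139, -0.001, 1.436]
force: [0.3, 0.4, -2.3]
opening: 0.054
finger_force: 43.4
```

```bash
python3 - <<'E'
from h import *
snap('scene','s7.png'); 
for i in range(2): print(state()['eef_pos']); snap('wrist')
im=cv2.imread('pics/s7.png')[130:280,200:360]; cv2.imwrite('pics/s7c.png',cv2.resize(im,None,fx=4,fy=4,interpolation=cv2.INTER_CUBIC))
plan(.6225,-.124,.13)
E
```

```text
[ 0.62311909 -0.12427133  0.13977509]
[ 0.62384998 -0.12461961  0.14057613]
pos [ 0.6242 -0.1249  0.1409] rot [3.1389e+00 4.0000e-04 1.4356e+00] N 1 row [ 0.016 -0.045] 0.273 wz 0.0
```

View pics/s7c.png

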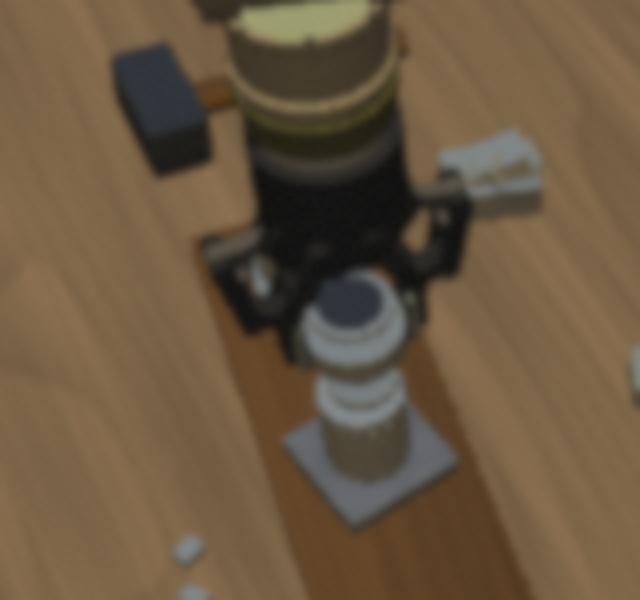

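Emit:
drive_tool:
  steps: [0,-0.03,0.2,0,0,0,-1,0,0,0.1,0,0,0,-1,0,0,0,0,0,0,-1,0,0,0,0,0,0,-1]

```text
clock: 19.12
eef_pos: [0.6217, -0.125, 0.1267]
tcp_rot: [-3.141, -0.0, 1.435]
force: [-0.3, -0.8, -2.7]
opening: 0.054
finger_force: 43.5
```

Emit:
drive_tool:
  steps: [0,0,0.07,0,0,0,-1,0,0,0,0,0,0,-1,0,0,0,0,0,0,-1]

```text
clock: 19.37
eef_pos: [0.6227, -0.1253, 0.1252]
tcp_rot: [3.14, 0.0, 1.434]
force: [-1.0, 0.8, 3.9]
opening: 0.0538
finger_force: 43.9
```

Emit:
drive_tool:
  steps: [0,0,0,0,0,0,-0.2,0,0,0,0,0,0,0.3,0,0,0,0,0,0,1,0,0,0,0,0,0,1,0,0,-0.3,0,0,0,1,0,0,-0.7,0,0,0,1,0,0,-0.8,0,0,0,1,0,0,-0.8,0,0,0,1,0,0,-0.6,0,0,0,1,0,0,0,0,0,0,1]

```text
clock: 20.2
eef_pos: [0.6243, -0.1258, 0.2584]
tcp_rot: [3.132, 0.002, 1.435]
force: [1.0, -0.3, -0.1]
opening: 0.0855
finger_force: 0.0
```

```bash
python3 - <<'E'
from h import *
for c in ['top','scene']:
    snap(c)
    for n in ['urn','column']:
        for p,k in best(c,n,thr=.4): print(c,n,round(k,2),p.round(4))
plan(.43,-.01,.23)
E
```

```text
scene urn 0.57 [ 0.6226 -0.1214  0.0955]
scene column 0.66 [ 0.6199 -0.1278  0.0385]
pos [ 0.6212 -0.1248  0.2503] rot [-3.1383e+00 -7.0000e-04  1.4345e+00] N 7 row [ 0.313 -0.732] 0.072 wz 0.0
```

Emit:
drive_tool:
  steps: [0.31,-0.73,0,0,0,0,1,0.31,-0.73,0,0,0,0,1,0.31,-0.73,0,0,0,0,1,0.31,-0.73,0.1,0,0,0,1,0.31,-0.73,0.2,0,0,0,1,0.31,-0.73,0.2,0,0,0,1,0.31,-0.73,0,0,0,0,1,0,0,0,0,0,0,1,0,0,0,0,0,0,1]

```text
clock: 21.25
eef_pos: [0.4295, -0.0105, 0.2316]
tcp_rot: [-3.14, -0.0, 1.436]
force: [0.4, 0.5, -0.0]
opening: 0.0853
finger_force: 0.0
```

```bash
python3 - <<'E'
from h import *
print(state()['eef_pos']);im=snap('wrist','w8.png')
for p,k in best('wrist','bust',(.431,-.087)): print(round(k,2),p.round(4),px('wrist',p).round())
snap('top')
for n in ['urn','column','bust']:
    for p,k in best('top',n,thr=.4): print(n,round(k,2),p.round(4))
snap('scene')
for n in ['urn','column','bust']:
    for p,k in best('scene',n,thr=.4): print(n,round(k,2),p.round(4))
E
```

```text
[ 0.42953459 -0.01045335  0.23156568]
0.9 [ 0.4302 -0.0876 -0.001 ] [330. 268.]
urn 0.8 [ 0.627  -0.1236  0.0968]
column 0.51 [ 0.6242 -0.1247  0.039 ]
bust 0.97 [ 0.3342  0.0509 -0.0011]
bust 0.62 [ 3.353e-01 -1.383e-01 -2.000e-04]
bust 0.61 [ 4.361e-01 -8.670e-02  1.000e-04]
urn 0.72 [ 0.6227 -0.1269  0.0936]
column 0.75 [ 0.6189 -0.1285  0.0404]
column 0.68 [ 6.416e-01 -1.130e-02 -1.000e-04]
bust 0.76 [ 0.3364 -0.1409 -0.0011]
bust 0.73 [0.3336 0.0564 0.0062]
```

View pics/w8.png

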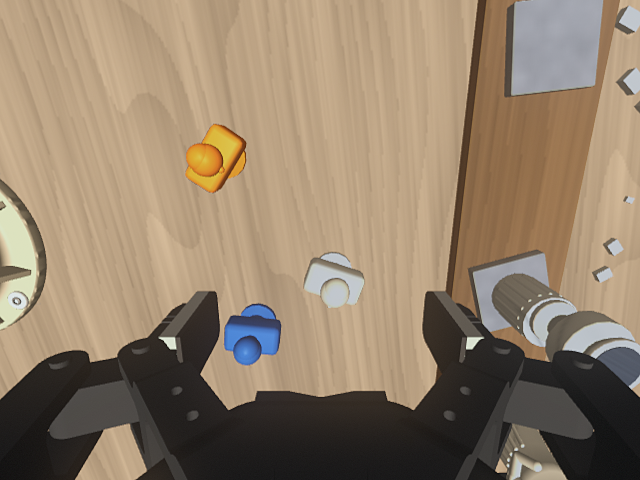

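```bash
python3 - <<'E'
from h import *
R=lambda u,z:ray('wrist',u,z)[:2]
a,b=R((316,256),.048),R((363,273),.048);c=R((304,282),.03);d=R((357,305),.03)
print(a,b,np.linalg.norm(b-a),np.arctan2(*(b-a)[::-1]), 'head',R((335.5,293),.064))
n='bust'
for d in models.trace('wrist',n): 
    m=d['pixels']
    if d['conf']>.3 and m[262,330]:
        im=viewer.read_camera('wrist'); g=cv2.cvtColor(im,cv2.COLOR_RGB2GRAY)
        q=cv2.approxPolyDP(max(cv2.findContours(m.astype(np.uint8),0,2)[0],key=cv2.contourArea),2,True)[:,0]; print(q.tolist())
im=snap('wrist')[:,:,::-1]
cv2.imwrite('pics/w8c.png',cv2.resize(im[235:325,280:390],None,fx=6,fy=6,interpolation=cv2.INTER_CUBIC))
E
```

```text
[ 0.41862594 -0.05389605] [ 0.46363548 -0.07852877] 0.051309152046888774 -0.5007508265102448 head [ 0.43332299 -0.08933428]
[[312, 259], [303, 278], [304, 290], [318, 295], [328, 307], [355, 303], [364, 281], [363, 275], [351, 268], [348, 259], [337, 252], [329, 252]]
```

View pics/w8c.png

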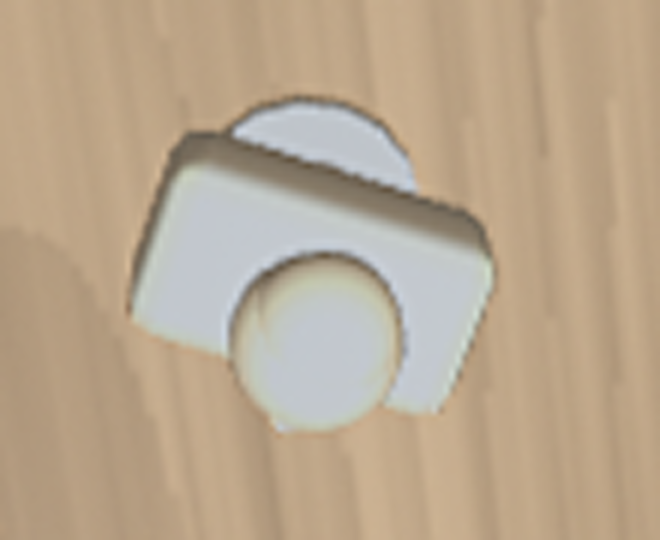

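```bash
python3 - <<'E'
from h import *
q=[ray('wrist',u,.048)[:2] for u in [(310,262.5),(361.7,278.7),(352.5,303.7),(302.2,288)]]
q=np.array(q);print(q.mean(0)); 
for i in range(4):
    e=q[(i+1)%4]-q[i]; print(np.linalg.norm(e),np.arctan2(e[1],e[0]))
print(state()['eef_pos'],state()['q'])
E
```

```text
[ 0.43036195 -0.08547805]
0.05578664458396135 -0.4572603005081152
0.029503121967955244 -2.0075668519379963
0.05543783209476343 2.678462241388457
0.029187107628012982 1.1462356607801563
[ 0.43141569 -0.01144501  0.23217808] [-2.13020367e-01  3.55424570e-02 -2.90509584e-01  1.24491478e+00
  6.84673786e-05  1.49418708e+00]
```

```bash
python3 - <<'E'
from h import *
plan(.431,-.086,.15,2.691,n=12)
E
```

```text
pos [ 0.4314 -0.0114  0.2322] rot [-3.1414e+00 -1.0000e-04  1.4344e+00] N 12 row [-0.15  -0.071] 0.171 wz -0.01667
```

Emit:
drive_tool:
  steps: [-0.15,-0.071,0.17,0,0,-0.01667,1,-0.15,-0.071,0.17,0,0,-0.01667,1,-0.15,-0.071,0.17,0,0,-0.01667,1,-0.15,-0.071,0.17,0,0,-0.01667,1,-0.15,-0.071,0.17,0,0,-0.01667,1,-0.15,-0.071,0.17,0,0,-0.01667,1,-0.15,-0.071,0.17,0,0,-0.01667,1,-0.15,-0.071,0.17,0,0,-0.01667,1,-0.15,-0.071,0.17,0,0,-0.01667,1,-0.15,-0.071,0.17,0,0,-0.01667,1,-0.15,-0.071,0.17,0,0,-0.01667,1,-0.15,-0.071,0.17,0,0,-0.01667,1]

```text
clock: 22.9
eef_pos: [0.4312, -0.0863, 0.1504]
tcp_rot: [3.142, 0.0, 2.696]
force: [0.4, 0.6, -0.2]
opening: 0.0855
finger_force: 0.0
```

```bash
python3 - <<'E'
from h import *
snap('wrist')
for p,k in best('wrist','bust'): print(round(k,2),p.round(4),px('wrist',p).round())
plan(.431,-.086,.017,2.691,n=8)
E
```

```text
0.9 [ 0.3342  0.0579 -0.0018] [437.  34.]
0.66 [ 0.3313 -0.1429 -0.0019] [209. 148.]
0.62 [ 0.4301 -0.084   0.0005] [324. 223.]
pos [ 0.431  -0.0863  0.1498] rot [-3.1415e+00 -1.2000e-03  2.6908e+00] N 8 row [0.    0.001] 0.415 wz -0.0
```

Emit:
drive_tool:
  steps: [0,0,0.7,0,0,0,1,0,0,0.7,0,0,0,1,0,0,0.7,0,0,0,1,0,0,0.7,0,0,0,1,0,0,0.5,0,0,0,1,0,0,0,0,0,0,0,0,0,0,0,0,0,-0.4,0,0,0,0,0,0,-1,0,0,0,0,0,0,-1,0,0,0,0,0,0,-1,0,0,0,0,0,0,-1,0,0,0,0,0,0,-1]

```text
clock: 24.0
eef_pos: [0.4329, -0.0864, 0.0205]
tcp_rot: [3.141, 0.004, 2.691]
force: [-0.0, 2.0, 6.2]
opening: 0.0338
finger_force: 41.2
```

Emit:
drive_tool:
  steps: [0,0,-0.3,0,0,0,-1,0,0,-0.8,0,0,0,-1,0,0,-0.8,0,0,0,-1,0,0,-0.8,0,0,0,-1,0,0,-0.8,0,0,0,-1,0,0,0,0,0,0,-1]

```text
clock: 24.5
eef_pos: [0.4347, -0.0872, 0.1652]
tcp_rot: [3.141, 0.011, 2.691]
force: [0.7, 0.2, -1.3]
opening: 0.0332
finger_force: 40.6
```

```bash
python3 - <<'E'
from h import *
plan(.654,.06,.16,2.691)
E
```

```text
pos [ 0.4347 -0.0872  0.1652] rot [3.1407 0.011  2.6913] N 8 row [-0.417  0.713] 0.016 wz 1e-05
```

Emit:
drive_tool:
  steps: [-0.38,0.8,0,0,0,0,-1,-0.38,0.8,0,0,0,0,-1,-0.38,0.8,0,0,0,0,-1,-0.38,0.8,0,0,0,0,-1,-0.38,0.8,0,0,0,0,-1,-0.38,0.8,0,0,0,0,-1,-0.38,0.8,0,0,0,0,-1,-0.38,0.8,0,0,0,0,-1,0,0,0,0,0,0,-1,0,0,0,0,0,0,-1]

```text
clock: 25.33
eef_pos: [0.6525, 0.0931, 0.1568]
tcp_rot: [-3.141, -0.002, 2.693]
force: [-0.4, -0.5, -1.7]
opening: 0.0336
finger_force: 41.0
```

```bash
python3 - <<'E'
from slabs import *
for c in ['wrist','top','scene']:
    slabs(c)
    for p,k in best(c,'bust',(.654,.1)): print(c,round(k,2),p.round(4),px(c,p).round())
plan(.6535,.1115,.11,2.691)
E
```

```text
wrist 0.73 651.1 108.6 [76.9 77.6] 88.3
wrist 0.7 617.1 -124.5 [76.9 86.5] 9.0
wrist 0.76 [0.6472 0.0914 0.1378] [320. 276.]
top 0.63 616.9 -128.6 [72.1 75.8] 6.4
top 0.62 652.4 108.2 [78.2 78.1] 89.3
top 0.48 680.3 127.5 [61.  32.2] 54.5
scene 0.59 648.1 -117.6 [30.8 85.6] 11.7
scene 0.55 654.1 114.3 [80.8 76.8] 87.5
scene 0.69 [0.6491 0.0948 0.1373] [323. 303.]
pos [0.6517 0.0911 0.1592] rot [3.1412e+00 5.0000e-04 2.6905e+00] N 2 row [0.091 0.239] 0.616 wz -4e-05
```

Emit:
drive_tool:
  steps: [0.07,0.237,0.3,0,0,0,-1,0.067,0.236,0.5,0,0,0,-1,0,0,0.6,0,0,0,-1,0,0,0.6,0,0,0,-1,0,0,0.4,0,0,0,-1,0,0,0,0,0,0,-1,0,0,0,0,0,0,-1]

```text
clock: 26.37
eef_pos: [0.6544, 0.1116, 0.0614]
tcp_rot: [-3.141, -0.002, 2.692]
force: [0.2, -0.6, -1.7]
opening: 0.0335
finger_force: 41.7
```

Emit:
drive_tool:
  steps: [0,0,0.07,0,0,0,-1,0,0,0,0,0,0,-1,0,0,0,0,0,0,-1]

```text
clock: 26.62
eef_pos: [0.6557, 0.1112, 0.0605]
tcp_rot: [3.141, 0.001, 2.691]
force: [0.4, -0.6, -2.5]
opening: 0.0332
finger_force: 41.7
```

Emit:
drive_tool:
  steps: [0,0,0.08,0,0,0,-1,0,0,0,0,0,0,-1,0,0,0,0,0,0,-1]

```text
clock: 26.87
eef_pos: [0.6558, 0.1111, 0.0571]
tcp_rot: [3.141, 0.001, 2.691]
force: [0.8, 0.5, -1.2]
opening: 0.0336
finger_force: 41.9
```

Emit:
drive_tool:
  steps: [0,0,0.05,0,0,0,-1,0,0,0,0,0,0,-1,0,0,0,0,0,0,-1]

```text
clock: 27.12
eef_pos: [0.6559, 0.1111, 0.057]
tcp_rot: [3.141, 0.002, 2.691]
force: [-3.0, 0.7, 9.0]
opening: 0.0335
finger_force: 43.2
```

Emit:
drive_tool:
  steps: [0,0,0,0,0,0,-0.5,0,0,0,0,0,0,0,0,0,0,0,0,0,1,0,0,0,0,0,0,1,0,0,-0.3,0,0,0,1,0,0,-0.7,0,0,0,1,0,0,-0.8,0,0,0,1,0,0,-0.8,0,0,0,1,0.5,0,-0.8,0,0,0,1,0.8,0,-0.5,0,0,0,1,0.5,0,0,0,0,0,1,0,0,0,0,0,0,1]

```text
clock: 28.12
eef_pos: [0.5883, 0.1442, 0.2141]
tcp_rot: [3.14, 0.002, 2.694]
force: [0.3, 0.4, -0.9]
opening: 0.0854
finger_force: 0.0
```

```bash
python3 - <<'E'
from slabs import *
for c in ['wrist','top','scene','wrist']:
    slabs(c)
    for n in ['bust','urn','column','rock']:
        for p,k in best(c,n): print(c,n,round(k,2),p.round(4),px(c,p).round())
plan(.45,-.222,.23,1.435)
E
```

```text
wrist 0.83 652.2 109.6 [76.3 77.8] 87.9
wrist 0.6 606.9 -123.7 [51.  86.5] 8.8
wrist bust 0.93 [ 0.3388  0.0532 -0.0032] [114.   7.]
wrist bust 0.87 [0.6545 0.1088 0.0335] [319. 287.]
wrist urn 0.51 [0.6546 0.1111 0.0154] [322. 279.]
wrist urn 0.31 [ 0.623  -0.1294  0.0151] [116. 342.]
wrist column 0.87 [ 0.6215 -0.1295  0.0337] [105. 351.]
top 0.91 652.7 102.2 [65.6 79.7] 87.1
top 0.84 618.0 -128.7 [74.5 76.1] 6.2
top bust 0.85 [0.6594 0.1087 0.0372] [249. 171.]
top bust 0.65 [0.3347 0.0517 0.0013] [256. 319.]
top bust 0.57 [ 0.3324 -0.1364  0.0009] [341. 330.]
top urn 0.59 [ 0.6207 -0.1215  0.0973] [349. 190.]
top column 0.82 [ 0.6194 -0.1257  0.0383] [350. 199.]
scene 0.75 654.8 113.8 [80.7 76.6] 89.1
scene 0.6 621.8 -121.9 [80.9 84. ] 8.9
scene bust 0.87 [0.6549 0.1157 0.0352] [327. 334.]
scene bust 0.83 [0.3357 0.0553 0.0044] [434. 258.]
scene urn 0.96 [ 0.6231 -0.1262  0.0965] [289. 228.]
scene column 0.66 [ 0.6174 -0.1296  0.0396] [293. 240.]
scene rock 0.63 [ 0.4527 -0.2984  0.0014] [322. 179.]
wrist 0.79 651.2 111.0 [76.1 79.3] 88.6
wrist 0.67 605.6 -124.1 [51.3 87.7] 8.9
wrist 0.61 613.9 -131.2 [34.9 53.9] 1.3
wrist bust 0.78 [0.6518 0.1101 0.0401] [319. 287.]
wrist column 0.67 [ 0.6211 -0.1275  0.0366] [105. 352.]
pos [0.5905 0.1425 0.2107] rot [3.1415e+00 1.0000e-04 2.6915e+00] N 11 row [-0.576 -0.753] -0.044 wz 0.01818
```

```bash
python3 - <<'E'
from h import *
plan(.45,-.222,.24,1.435,n=12)
E
```

```text
pos [0.5905 0.1425 0.2107] rot [3.1415e+00 1.0000e-04 2.6915e+00] N 12 row [-0.532 -0.688] -0.061 wz 0.01666
```

Emit:
drive_tool:
  steps: [-0.53,-0.69,-0.06,0,0,0.01666,1,-0.53,-0.69,-0.06,0,0,0.01666,1,-0.53,-0.69,-0.06,0,0,0.01666,1,-0.53,-0.69,-0.06,0,0,0.01666,1,-0.53,-0.69,-0.06,0,0,0.01666,1,-0.53,-0.69,-0.06,0,0,0.01666,1,-0.53,-0.69,-0.06,0,0,0.01666,1,-0.53,-0.69,-0.06,0,0,0.01666,1,-0.53,-0.69,-0.06,0,0,0.01666,1,-0.53,-0.69,-0.06,0,0,0.01666,1,-0.53,-0.69,-0.06,0,0,0.01666,1,-0.53,-0.69,-0.06,0,0,0.01666,1]

```text
clock: 30.32
eef_pos: [0.4479, -0.2234, 0.2395]
tcp_rot: [3.141, 0.0, 1.43]
force: [0.5, -1.2, 0.1]
opening: 0.0853
finger_force: 0.0
```

Emit:
drive_tool:
  steps: [0,0,0,0,0,0,1,0,0,0,0,0,0,1]

```text
clock: 30.48
eef_pos: [0.4478, -0.223, 0.24]
tcp_rot: [3.141, 0.0, 1.432]
force: [0.9, 0.4, 0.2]
opening: 0.0852
finger_force: 0.0
```

```bash
python3 - <<'E'
from h import *
print(state()['eef_pos'],state()['tcp_rot'],state()['q']);im=snap('wrist')
for p,k in best('wrist','rock'): print(round(k,2),p.round(4),px('wrist',p).round())
for d in models.trace('wrist','rock'):
    if d['conf']<.4: continue
    m=d['pixels'].astype(np.uint8); cs=max(cv2.findContours(m,0,2)[0],key=cv2.contourArea); print(cv2.boundingRect(cs))
    (x,y),wh,a=cv2.minAreaRect(np.array([ray('wrist',u,.03)[:2]*1000 for u in cs[:,0].astype(float)],np.float32)); print(x,y,wh,a)
u=px('wrist',(.4525,-.2965,.03)).astype(int); print(u)
cv2.imwrite('pics/w9.png',cv2.resize(im[u[1]-55:u[1]+55,u[0]-65:u[0]+65,::-1],None,fx=5,fy=5,interpolation=cv2.INTER_CUBIC))
E
```

```text
[ 0.44783857 -0.22302313  0.23995058] [3.14065766e+00 1.51729424e-04 1.43232636e+00] [-6.22822401e-01  1.65029568e-01 -1.25425830e-01  1.27944283e+00
  3.01087386e-04  1.08644395e+00]
0.87 [ 4.521e-01 -2.952e-01 -1.000e-04] [333. 264.]
(303, 245, 63, 51)
452.2659606933594 -292.4643859863281 (53.89287185668945, 66.2970199584961) 72.46636199951172
[334 274]
```

View pics/w9.png

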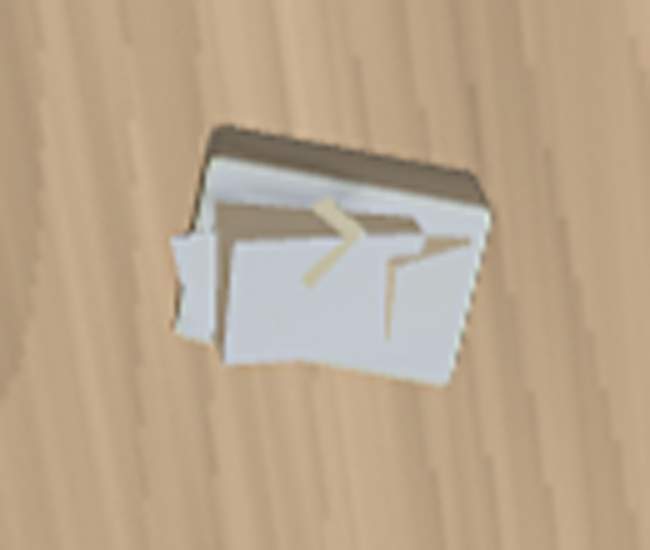

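```bash
python3 - <<'E'
from h import *
f=lambda c,z: ray('wrist',(c[0]/5+269,c[1]/5+219),z)[:2]
for a,b,z in [((213,158),(488,208),.03),((212,127),(482,174),.0),((488,208),(450,383),.03)]:
    a,b=f(a,z),f(b,z); e=b-a; print(a,b,np.linalg.norm(e),np.arctan2(e[1],e[0]))
a,b=f((213,158),.03),f((488,208),.03); n=(b-a)/np.linalg.norm(b-a); print('c',(a+b)/2+.022*np.array([n[1],-n[0]]))
E
```

```text
[ 0.43134576 -0.26556783] [ 0.48912491 -0.28486902] 0.06091770227479399 -0.32239644141857654
[ 0.43006451 -0.2674811 ] [ 0.49134755 -0.28735723] 0.06442570341507413 -0.3136288201317342
[ 0.48912491 -0.28486902] [ 0.47662119 -0.32512625] 0.042154331395107526 -1.871945346552931
c [ 0.45326484 -0.29608496]
```

```bash
python3 - <<'E'
from h import *
plan(.453,-.296,.12,2.824,n=12)
E
```

```text
pos [ 0.4495 -0.2215  0.2395] rot [ 3.1411e+00 -2.0000e-04  1.4368e+00] N 12 row [-0.151 -0.074] 0.249 wz -0.0184
```

Emit:
drive_tool:
  steps: [-0.151,-0.074,0.25,0,0,-0.0184,1,-0.151,-0.074,0.25,0,0,-0.0184,1,-0.151,-0.074,0.25,0,0,-0.0184,1,-0.151,-0.074,0.25,0,0,-0.0184,1,-0.151,-0.074,0.25,0,0,-0.0184,1,-0.151,-0.074,0.25,0,0,-0.0184,1,-0.151,-0.074,0.25,0,0,-0.0184,1,-0.151,-0.074,0.25,0,0,-0.0184,1,-0.151,-0.074,0.25,0,0,-0.0184,1,-0.151,-0.074,0.25,0,0,-0.0184,1,-0.151,-0.074,0.25,0,0,-0.0184,1,-0.151,-0.074,0.25,0,0,-0.0184,1]

```text
clock: 31.63
eef_pos: [0.4535, -0.2954, 0.1185]
tcp_rot: [3.141, -0.0, 2.831]
force: [-0.4, 0.8, -0.7]
opening: 0.0855
finger_force: 0.0
```

```bash
python3 - <<'E'
from h import *
snap('wrist')
for p,k in best('wrist','rock'): print(round(k,2),p.round(4),px('wrist',p).round())
plan(.453,-.296,.006,2.824,n=8)
E
```

```text
0.64 [ 0.4493 -0.2956  0.0007] [320. 231.]
pos [ 0.4529 -0.2951  0.1174] rot [ 3.1403e+00 -2.4000e-03  2.8254e+00] N 8 row [-0.001 -0.002] 0.348 wz 3e-05
```

Emit:
drive_tool:
  steps: [0,0,0.6,0,0,0,1,0,0,0.7,0,0,0,1,0,0,0.7,0,0,0,1,0,0,0.5,0,0,0,1,0,0,0.28,0,0,0,1,0,0,0,0,0,0,0,0,0,0,0,0,0,-0.3,0,0,0,0,0,0,-1,0,0,0,0,0,0,-1,0,0,0,0,0,0,-1,0,0,0,0,0,0,-1,0,0,0,0,0,0,-1]

```text
clock: 32.73
eef_pos: [0.4534, -0.2969, 0.0099]
tcp_rot: [-3.141, 0.003, 2.822]
force: [1.3, 1.4, 6.3]
opening: 0.0428
finger_force: 42.1
```

Emit:
drive_tool:
  steps: [0,0,-0.3,0,0,0,-1,0,0,-0.8,0,0,0,-1,0,0,-0.8,0,0,0,-1,0,0,-0.8,0,0,0,-1,0,0,-0.8,0,0,0,-1,0,0,-0.8,0,0,0,-1,0,0,0,0,0,0,-1]

```text
clock: 33.32
eef_pos: [0.4547, -0.2985, 0.1872]
tcp_rot: [-3.137, 0.01, 2.822]
force: [1.3, -2.5, -1.7]
opening: 0.0429
finger_force: 41.7
```

```bash
python3 - <<'E'
from h import *
snap('wrist');s=state();print(s['eef_pos'],s['opening'])
for p,k in best('wrist','rock'): print(round(k,2),p.round(4),px('wrist',p).round())
plan(.55,-.006,.19,1.435,n=12)
E
```

```text
[ 0.45393232 -0.29786392  0.1841347 ] 0.04338254354193434
0.71 [ 0.4515 -0.295   0.1735] [325. 290.]
pos [ 0.4528 -0.2968  0.1816] rot [-3.1403e+00  3.0000e-03  2.8224e+00] N 12 row [0.409 0.559] -0.017 wz 0.0184
```

Emit:
drive_tool:
  steps: [0.41,0.56,-0.1,0,0,0.0184,-1,0.41,0.56,-0.1,0,0,0.0184,-1,0.41,0.56,-0.1,0,0,0.0184,-1,0.41,0.56,0,0,0,0.0184,-1,0.41,0.56,0,0,0,0.0184,-1,0.41,0.56,0,0,0,0.0184,-1,0.41,0.56,0,0,0,0.0184,-1,0.41,0.56,0,0,0,0.0184,-1,0.41,0.56,0,0,0,0.0184,-1,0.41,0.56,0,0,0,0.0184,-1,0.41,0.56,0,0,0,0.0184,-1,0.41,0.56,0,0,0,0.0184,-1]

```text
clock: 34.42
eef_pos: [0.5485, -0.003, 0.1899]
tcp_rot: [-3.137, -0.0, 1.43]
force: [0.4, -0.3, -2.8]
opening: 0.0429
finger_force: 41.6
```

Emit:
drive_tool:
  steps: [0,0,0,0,0,0,-1]

```text
clock: 34.5
eef_pos: [0.5519, -0.0021, 0.1896]
tcp_rot: [-3.14, -0.002, 1.434]
force: [0.7, -0.4, -3.0]
opening: 0.0431
finger_force: 42.0
```

```bash
python3 - <<'E'
from h import *
plan(.638,-.007,.15,1.435,n=4)
E
```

```text
pos [ 0.5519 -0.0021  0.1896] rot [-3.1404e+00 -1.5000e-03  1.4338e+00] N 4 row [0.043 0.538] 0.248 wz -5e-05
```

Emit:
drive_tool:
  steps: [0.043,0.538,0,0,0,0,-1,0.043,0.538,0,0,0,0,-1,0.043,0.538,0,0,0,0,-1,0.043,0.538,0.4,0,0,0,-1,0,0,0.7,0,0,0,-1,0,0,0.7,0,0,0,-1,0,0,0.7,0,0,0,-1,0,0,0.6,0,0,0,-1,0,0,0.4,0,0,0,-1,0,0,0,0,0,0,-1,0,0,0,0,0,0,-1]

```text
clock: 35.42
eef_pos: [0.6333, -0.0097, 0.0497]
tcp_rot: [-3.136, -0.0, 1.436]
force: [0.7, -0.3, -1.3]
opening: 0.0429
finger_force: 42.1
```

```bash
python3 - <<'E'
from slabs import *
for c in ['scene','top','wrist']:
    snap(c)
    for n in ['rock','plank']:
        for p,k in best(c,n): print(c,n,round(k,2),p.round(4))
plan(.638,-.007,.032,1.435,n=1)
E
```

```text
scene rock 0.88 [ 0.6311 -0.0069  0.042 ]
scene plank 0.94 [ 0.6406 -0.0086 -0.0016]
top rock 0.79 [ 0.6354 -0.0083  0.043 ]
top plank 0.66 [ 0.6385 -0.0078  0.0067]
wrist rock 0.63 [ 0.6336 -0.0111  0.0472]
pos [ 0.6363 -0.0097  0.0531] rot [ 3.1402e+00 -1.0000e-04  1.4354e+00] N 1 row [0.073 0.032] 0.528 wz 6e-05
```

Emit:
drive_tool:
  steps: [0.03,0.05,0.3,0,0,0,-1,0.03,0.04,0.15,0,0,0,-1,0,0,0,0,0,0,-1,0,0,0,0,0,0,-1]

```text
clock: 36.2
eef_pos: [0.6391, -0.0075, 0.0331]
tcp_rot: [-3.14, -0.0, 1.436]
force: [0.3, -1.0, -1.4]
opening: 0.0435
finger_force: 42.2
```

Emit:
drive_tool:
  steps: [0,0,0.07,0,0,0,-1,0,0,0,0,0,0,-1,0,0,0,0,0,0,-1]

```text
clock: 36.45
eef_pos: [0.6398, -0.0077, 0.0319]
tcp_rot: [3.141, -0.0, 1.435]
force: [-1.4, 0.4, 2.1]
opening: 0.0429
finger_force: 42.6
```

Contact. I'll release, rise clear and retreat towards the robot.

Emit:
drive_tool:
  steps: [0,0,0.02,0,0,0,-1,0,0,0,0,0,0,-0.3,0,0,0,0,0,0,0.2,0,0,0,0,0,0,1,0,0,0,0,0,0,1,0,0,-0.3,0,0,0,1,0,0,-0.8,0,0,0,1,0,0,-0.8,0,0,0,1,0,0,-0.8,0,0,0,1,0,0,-0.8,0,0,0,1,0,0,-0.8,0,0,0,1,0,-0.4,-0.4,0,0,0,1]

```text
clock: 37.45
eef_pos: [0.6273, -0.0064, 0.2239]
tcp_rot: [3.133, 0.0, 1.435]
force: [-0.4, -1.1, -0.2]
opening: 0.0853
finger_force: 0.0
```

Emit:
drive_tool:
  steps: [0,-0.8,0,0,0,0,1,0,-0.8,0,0,0,0,1,0,-0.8,0,0,0,0,1,0,-0.8,0,0,0,0,1,0,-0.8,0,0,0,0,1,0,0,0,0,0,0,1,0,0,0,0,0,0,1]

```text
clock: 38.03
eef_pos: [0.4641, 0.0162, 0.2198]
tcp_rot: [3.14, -0.0, 1.436]
force: [1.1, -0.3, 0.1]
opening: 0.0857
finger_force: 0.0
```

```bash
python3 - <<'E'
from slabs import *
for c in ['scene','top','top','wrist','scene']:
    slabs(c)
    for n in ['rock','plank','column','urn','bust','figure','block','mallet']:
        for p,k in best(c,n,thr=.45): print(c,n,round(k,2),p.round(4))
E
```

```text
scene 0.81 654.8 113.8 [79.6 78.9] 88.0
scene 0.57 621.9 -121.8 [77.  84.5] 11.3
scene 0.51 669.6 247.5 [107.2  85.9] 86.3
scene rock 0.96 [ 0.6358 -0.0055  0.0255]
scene urn 0.69 [ 0.6223 -0.1246  0.0963]
scene bust 0.85 [0.6577 0.1117 0.0354]
scene bust 0.77 [ 0.336  -0.1409  0.0009]
scene bust 0.69 [0.3333 0.0577 0.0026]
scene figure 0.94 [ 0.6023 -0.2779  0.0273]
scene block 0.81 [0.6761 0.2535 0.024 ]
scene mallet 0.91 [ 0.6056 -0.4523  0.0017]
top 0.6 616.8 -127.7 [76.7 78.3] 6.2
top rock 0.73 [ 0.6369 -0.0063  0.0235]
top plank 0.89 [ 0.6383 -0.0121  0.0026]
top column 0.7 [ 0.6224 -0.1267  0.0381]
top urn 0.66 [ 0.622  -0.1235  0.0974]
top bust 0.9 [ 0.336   0.0554 -0.0006]
top bust 0.72 [ 0.329  -0.1361 -0.0025]
top figure 0.65 [ 0.6005 -0.2691  0.0215]
top block 0.59 [ 0.6396 -0.0053  0.0232]
top mallet 0.76 [ 6.069e-01 -4.568e-01  2.000e-04]
top 0.83 618.0 -127.6 [79.1 78.4] 6.3
top rock 0.86 [ 0.6398 -0.0092  0.0216]
top plank 0.57 [ 0.6393 -0.0106  0.0046]
top column 0.62 [ 0.6208 -0.1219  0.0373]
top urn 0.73 [ 0.6211 -0.1239  0.0945]
top bust 0.96 [ 3.336e-01  5.420e-0
[... 352 characters left out ...]
umn 0.65 [ 0.6204 -0.1256  0.0369]
wrist urn 0.79 [ 0.6217 -0.121   0.0987]
wrist bust 0.8 [ 0.3335 -0.1408  0.0005]
wrist bust 0.69 [3.339e-01 5.540e-02 3.000e-04]
wrist bust 0.59 [0.6537 0.1089 0.0389]
scene 0.76 621.5 -121.6 [78.6 83.9] 9.4
scene 0.75 653.8 116.0 [75.1 79.4] 85.7
scene rock 0.96 [ 0.6412 -0.0035  0.0252]
scene plank 0.83 [ 0.6387 -0.0111 -0.0043]
scene column 0.56 [ 0.6179 -0.1281  0.0415]
scene urn 0.92 [ 0.6228 -0.1257  0.0949]
scene bust 0.97 [0.3308 0.0571 0.0049]
scene bust 0.7 [0.6556 0.1107 0.0336]
scene bust 0.58 [ 0.3343 -0.1394 -0.0004]
scene figure 0.95 [ 0.5986 -0.2749  0.0294]
scene block 0.83 [0.6727 0.2518 0.0237]
scene mallet 0.98 [ 0.6075 -0.4551  0.0013]
```

```bash
python3 -c "
from plant import bot
print(bot.job_done())"
```

```text
the job is handed in; nothing more can be done
None
```

I handed the job in at about 38 s of the 128 s limit. The last camera checks put the column, urn, bust and rock within about 5 mm of their targets and the figure, block and mallet where they started, but the judge's verdict was not returned.

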